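# Take the belt cover off the finishing machine

### The arm

A 7-joint arm with a two-finger parallel gripper is mounted at the origin on a cart in front of the work surface, level with it; the furniture and walls round the work are solid. World frame = base frame: x ahead of the robot, y to its left, z up, the work surface at z = 0. Lengths are in m, angles in rad, forces in N, time in s.
With the tool pointing down it reaches from about 0.4 to 0.85 m from the base axis. Payload 10.4 kg.
Tool frame: the origin (TCP) lies at the very end of the fingers, on their centre line; the grasp point (between the pads) lies 19 mm behind it; z points along the fingers, y is the line along which they close (so a half turn about z gives the same grasp; the last joint's range is limited). The gripper opens to 87 mm and grips with 3 to 60 N. Pads are 19 mm wide; open, the fingers measure 117 mm over their backs; the gripper's body (75 mm by 190 mm) begins 51 mm behind the grasp point.
Start: joints at [1.164, 0.332, -0.065, 1.46, 0.022, 1.35, -0.088], TCP at [0.234, -0.58, 0.223] pointing down, gripper open.
Joint ranges: [-2.6, 2.6], [-0.5, 2.12], [-1.47, 1.34], [0.16, 2.42], [-1.27, 4.41], [0.06, 2.06], [-2.6, 2.6]. Speed limits (rad/s): [2.22, 2.22, 2.79, 2.79, 3.14, 3.14, 3.14].

### API

Orientations are given as a 3x3 rotation matrix whose columns are the frame's x, y, z axes.
In Python, from cell import env gives the robot as it stands. The module is installed in compiled form; this text tells all that it offers.
- The arm moves only by the tool drive_tool, never from a script. Its argument "motion" is a list of rows, each a list of 7 numbers: the shift along the world's x, y, z in m, then the turn, a rotation vector about the world's x, y, z in degrees, then the opening, from 0 (shut) to 1 (fully open). In form: [[x, y, z, ax, ay, az, jaw], ...]. A call has 1 to 20 rows; each row shifts and turns the commanded pose from where the row before left it; what a row does not reach is not made up. A row lasts 1/10 s, in which the tool goes at most 50 mm and 8.59 degrees, less where a joint would pass 70% of its speed; a pose out of reach is approached as far as the arm can. A call with a gripper value outside its range is refused whole. The fingers move at their own pace and stop on an object; the grip force is fixed at half the most. Time passes only in rows, so rows that do not move let the fingers close. It gives the time, the measured TCP pose, the force, the opening and the grip force at its end, in the units of the state.
- env.observe(): the state, without advancing time (a new reading comes with each control period).
- env.get_image(name): name is "side" or "top" or "wrist"; returns the picture (420x560x3 uint8, blue, green, red); there is no depth.
- env.calibration(name): a dict with "mtx" (3x3 intrinsics, pixels), "pose" (4x4, takes a point from camera to world coordinates). Camera axes: x right, y down, z forward; pixel columns grow to the right and rows downward; lengths in m; the calibration is good to about 2 mm. A picture is of the moment at which its call begins: read the wrist's pose just before it. calibration takes no time and is no camera call; for the wrist camera it gives the pose at the moment of the call.
- env.finish_job(): hands the job in; it is judged then, once.
Trained networks look in the newest picture that a camera, given by its name, has taken for a name from the list of things; names that differ only in an ending like _2 or _b are one class to them, and where a whole thing is asked for, a point or a joint stands for the part that bears it (a point fixed in the world has none). Each returns a list of dicts, best first, with "conf" (0 to 1); they miss things now and then, are a little off and sometimes report something else, mostly with a low value. They report only what shows in the picture. A call takes as long as a camera call.
- env.silhouettes(camera, query): "pixels" (420x560 bool, what is visible of it) and "at" ([column, row] in pixels, amid what is visible of it).
The state is a dict: "time_s": time; "q": joint angles; "joint_velocities": joint speeds; "joint_efforts": joint torques, N m; "eef_pos": TCP position; "eef_rot": TCP orientation; "wrist_force": force on the tool from outside, world axes, zero at the start; "torque": the same for the moment, N m; "opening": finger opening in m; "gripper_force": force on a finger pad.
Only numpy, scipy, OpenCV 4.12 (cv2) and the standard library are available. Lean on these libraries where they do the work, as an engineer would, in place of code of your own. Each camera call takes 0.05 s, during which the arm holds its last target. There are 200 camera calls.

### The job

The belt of the bench finishing machine is to be changed: turn the keeper above the grey cover aside, then take the cover off its two keyhole screws (up to the stop, over to the left, straight out) and lay it down gently, flat and handle up, in the middle of the black rubber mat with its long sides along the mat's long sides. Leave the jar, the heel block and the thread spool where they are.

Things in the scene. Friction and masses are not known exactly. Their poses are not given: they have to be found in the camera images.
- cover: Belt cover, loose: grey steel plate 120 x 150 x 4 mm, about 0.35 kg, with a black bow handle. It hangs flat on the machine's front, which slopes 40 degrees from level, on two fixed shoulder screws in two dog-leg keyholes, both alike. Origin: centre of the plate's underside; x up the slope (across the 120 mm), y to the left seen from the robot, z straight out of the front.
- cover_slot (a point): Upper end of the left slot: x = 43, y = 63, z = 4 mm of the cover (right slot: y = -37), with its axes. The cover's lower edge rests on two adjustable toes, so each screw stands 0 to 12 mm down its slot from here and up to 2 mm to either side. Shank 8 mm, slot 12.5 mm wide. Screw heads: slotted, 17 mm across, 4 mm thick, 3.5 mm of play for the plate beneath, which slides easily.
- cover_hole (a point): Centre of the left hole (20 mm wide): x = 22.4, y = 40, z = 4 mm of the cover; the right one 100 mm to -y. The slot runs down the plate to a dead stop, then turns right into the hole. So the cover goes 9 to 21 mm up the slope to the stop, 21 to 25 mm to the left (+y), then straight out; heads have 1.5 mm to spare in the holes. Too far left it stops 6 mm past the middle.
- cover_handle (a point): Middle of the black bow handle, x = -6, y = 0, z = 31 mm of the cover, with its axes. The bar is 12 mm thick along x, 16 mm deep along z (23 to 39 mm above the plate's underside) and lies along y, with 62 mm clear between its posts: grasp it across x, the tool square to the plate.
- keeper_pin (a point): Black-topped pin, 10 mm across, on the keeper: the turning steel tab above the cover that stops it riding up. It stands square to the sloping front; this point is on its axis 34 mm out from the front (its top: 42 mm), 34 mm from the pivot. The tab is 16 mm wide and ends 45 mm from the pivot. z: the pivot axis, square to the front; x: from the pin to the pivot.
- keeper (a joint): Angle of the keeper, rad: 0 when its tab points down the slope, 2 to 14 mm short of the cover's upper edge; positive with the pin swung to the right (the cover's -y), negative to the left; stops at -1.5 and 1.5. It turns stiffly (about 1.5 N at the pin) and stays where left. Beyond 0.9 either way it is clear of the cover.
- mat: Black ribbed rubber mat lying fixed on the bench, 180 (x) x 210 (y) x 5 mm. Origin: centre of its underside, z up.
- jar: Bystander: brown jar with a grey lid, 60 mm across, 85 mm tall, right of the machine. Origin: centre of its underside.
- heel_block: Bystander: black rubber heel block 65 x 63 x 17 mm, in front of the machine to the left. Origin: centre of its underside.
- spool: Bystander: wooden spool of black thread, 50 mm across, 64 mm tall, on the bench near the robot. Origin: centre of its underside.

How it is judged:
On the way, in this order (a step that is already met when the one before it is completed fails the run):
1. the keeper is turned clear of the cover, which still hangs on its screws ((value of joint keeper above 0.85 rad or value of joint keeper below -0.85 rad) and distance of cover from where it was at the start of the episode below 0.01 m), for 0.1 s.
2. the cover is off its screws, in the fingers (distance of cover from where it was at the start of the episode above 0.06 m and contact force between the fingers and cover above 1 N), for 0.1 s.
At the end, for the whole second after the job is handed in: The cover lies flat on the rubber mat, handle up (within 5 degrees of level), its middle within 30 mm of the mat's middle and its long sides within 17 degrees of the mat's long sides, at rest and released; jar, heel block and spool are within 30 mm of where they stood (horizontal distance between cover and mat below 0.03 m and z of cover in the frame of mat between 0.002 and 0.009 m and angle between cover's own z axis and vertical below 0.09 rad and angle between the y axis of cover and the y axis of mat, either way round below 0.3 rad and linear speed of cover below 0.02 m/s and distance of each of jar, heel_block, spool from where it was at the start of the episode below 0.03 m); the robot touches nothing.
It fails at once if the cover was dropped or slammed down (faster than 0.5 m/s within 30 mm of the bench or mat) (height (world z) of cover below 0.03 m and linear speed of cover above 0.5 m/s).
It fails at once if the jar was knocked away (distance of jar from where it was at the start of the episode above 0.03 m).
It fails at once if the heel block was knocked away (distance of heel_block from where it was at the start of the episode above 0.03 m).
It fails at once if the spool was knocked away (distance of spool from where it was at the start of the episode above 0.03 m).
It also fails if it takes over 70 s, if anything falls off the work surface, if the arm or the gripper's body presses on something with over 40 N, if the wrist force passes 120 N, or if a joint passes its speed limit or range.

## Working session

There is one attempt and no reset: what is moved stays moved. The work goes in short steps, Python scripts to look and compute and a tool call to move; the robot and the scene stay as the last step left them, time stands still between calls to the robot, and variables do not carry over. Pictures are saved under pics/ and viewed, at most 12 in all, crops included, and the job is handed in when it is done.

Besides the shell and the picture viewer there is one more tool, called after ">>>" by a JSON object that holds its "method" and its "body". drive_tool: Moves the arm, as the interface text tells. Its arguments: {"type":"object","properties":{"motion":{"type":"array"}},"required":["motion"]}

```bash
mkdir -p pics
cat > h.py <<'E'
import numpy as np,cv2
from cell import env
def ray(cal,px):
    K,P=np.array(cal["mtx"]),np.array(cal["pose"])
    d=P[:3,:3]@np.linalg.inv(K)@np.array([px[0],px[1],1.]); return P[:3,3],d/np.linalg.norm(d)
def proj(cal,X):
    K,P=np.array(cal["mtx"]),np.array(cal["pose"])
    c=P[:3,:3].T@(np.array(X)-P[:3,3]); u=K@c; return u[:2]/u[2]
def tri(rays):
    A=np.zeros((3,3));b=np.zeros(3)
    for o,d in rays:
        M=np.eye(3)-np.outer(d,d);A+=M;b+=M@o
    return np.linalg.solve(A,b)
def plane(cal,px,z):
    o,d=ray(cal,px); return o+d*(z-o[2])/d[2]
E
python3 - <<'E'
from h import *
ims=[]
for c in ["side","top"]:
    im=env.get_image(c); cv2.imwrite(f"pics/{c}0.png",im); 
    cal=env.calibration(c); print(c,np.round(np.array(cal["mtx"]),1).tolist(),np.round(cal["pose"],3).tolist())
    for q in ["cover","cover_handle","keeper_pin","mat","jar","heel_block","spool"]:
        for r in env.silhouettes(c,q)[:2]:
            p=r["pixels"]; ys,xs=np.nonzero(p)
            box=cv2.minAreaRect(np.c_[xs,ys].astype(np.float32))
            print(c,q,round(r["conf"],2),np.round(r["at"]),p.sum(),np.round(cv2.boxPoints(box)).tolist())
E
```

```text
side [[385.6, 0.0, 279.4], [0.0, 385.6, 214.8], [0.0, 0.0, 1.0]] [[-0.807, -0.335, 0.487, 0.142], [-0.591, 0.477, -0.651, 0.635], [-0.014, -0.813, -0.583, 0.623], [0.0, 0.0, 0.0, 1.0]]
side cover 0.85 [230. 284.] 3623 [[184.0, 287.0], [225.0, 236.0], [278.0, 279.0], [237.0, 330.0]]
side cover 0.56 [351. 229.] 3345 [[311.0, 245.0], [321.0, 197.0], [393.0, 212.0], [382.0, 261.0]]
side cover_handle 0.82 [229. 284.] 3647 [[184.0, 291.0], [225.0, 235.0], [278.0, 275.0], [237.0, 330.0]]
side keeper_pin 0.59 [197. 244.] 343 [[177.0, 242.0], [186.0, 226.0], [212.0, 241.0], [203.0, 257.0]]
side mat 0.89 [354. 230.] 3424 [[310.0, 246.0], [320.0, 196.0], [393.0, 211.0], [383.0, 261.0]]
side mat 0.64 [230. 282.] 3625 [[183.0, 290.0], [224.0, 236.0], [278.0, 276.0], [237.0, 331.0]]
side jar 0.84 [256. 229.] 682 [[240.0, 215.0], [266.0, 215.0], [266.0, 250.0], [240.0, 250.0]]
side heel_block 0.61 [275. 364.] 1077 [[252.0, 374.0], [267.0, 340.0], [298.0, 355.0], [283.0, 388.0]]
side spool 0.64 [355. 276.] 802 [[340.0, 296.0], [344.0, 257.0], [367.0, 259.0], [363.0, 298.0]]
top [[488.8, 0.0, 284.0],
[... 238 characters left out ...]
53.0, 253.0]]
top cover 0.73 [294. 300.] 578 [[280.0, 289.0], [306.0, 289.0], [306.0, 315.0], [280.0, 315.0]]
top cover_handle 0.71 [186. 214.] 4110 [[136.0, 197.0], [217.0, 173.0], [234.0, 228.0], [152.0, 252.0]]
top keeper_pin 0.66 [170. 170.] 343 [[156.0, 157.0], [167.0, 150.0], [185.0, 180.0], [173.0, 186.0]]
top mat 0.81 [388. 253.] 9319 [[323.0, 225.0], [422.0, 191.0], [452.0, 278.0], [353.0, 311.0]]
top jar 0.84 [282. 170.] 955 [[266.0, 188.0], [266.0, 150.0], [296.0, 150.0], [296.0, 188.0]]
top heel_block 0.76 [166. 292.] 872 [[149.0, 279.0], [181.0, 272.0], [188.0, 302.0], [156.0, 309.0]]
top spool 0.56 [291. 305.] 577 [[280.0, 289.0], [306.0, 289.0], [306.0, 315.0], [280.0, 315.0]]
```

View pics/side0.png

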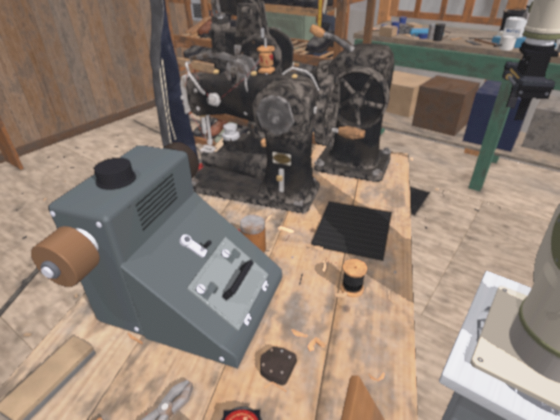

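View pics/top0.png

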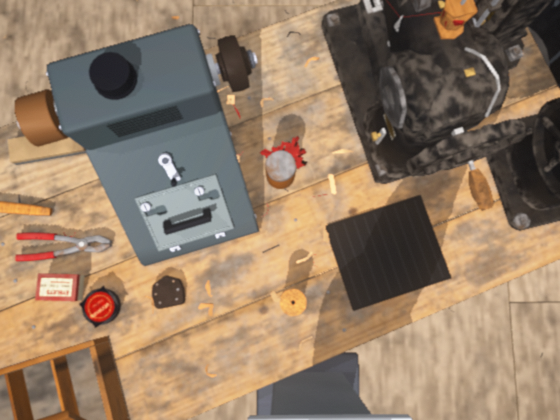

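```bash
cat >> h.py <<'E'
from scipy.optimize import minimize
from scipy.spatial.transform import Rotation as R
S=np.deg2rad(40)
def frame(psi,roll=0,dt=0):
    s=S+dt
    x=np.array([np.cos(s)*np.cos(psi),np.cos(s)*np.sin(psi),np.sin(s)]);y=np.array([-np.sin(psi),np.cos(psi),0]);z=np.cross(x,y)
    return np.c_[x,y,z]@R.from_euler('z',roll).as_matrix()
def box(cx,cy,z0,z1,lx,ly): return np.array([[cx+i*lx/2,cy+j*ly/2,z] for i in(-1,1) for j in(-1,1) for z in(z0,z1)])
PARTS=[box(0,0,0,.004,.12,.15),box(-.006,0,.004,.039,.012,.082)]
def mask(cal,Rm,t,parts,k=4):
    m=np.zeros((420*k,560*k),np.uint8)
    for P in parts:
        h=cv2.convexHull(np.array([proj(cal,Rm@p+t) for p in P],np.float32))
        cv2.fillConvexPoly(m,np.round((h+.5)*k).astype(np.int32),255)
    return cv2.resize(m,(560,420),interpolation=cv2.INTER_AREA)/255.
E
python3 - <<'E'
from h import *
cals={c:env.calibration(c) for c in["side","top"]}
ms={}; pts={}
for c in cals:
    im=env.get_image(c)
    for q in ["cover","keeper_pin","mat","jar","heel_block","spool"]:
        r=env.silhouettes(c,q)
        if r: ms[c,q]=r[0]["pixels"]; pts[c,q]=r[0]["at"]
np.save("cov.npy",{c:ms[c,"cover"] for c in cals},allow_pickle=True)
t0=tri([ray(cals[c],pts[c,"cover"]) for c in cals]); print("t0",t0)
def cost(v):
    L=0
    for c in cals:
        m=mask(cals[c],frame(v[3],0),v[:3],PARTS,4);s=ms[c,"cover"]
        L+=1-np.minimum(m,s).sum()/np.maximum(m,s).sum()
    return L
best=min((minimize(cost,np.r_[t0,a],method="Nelder-Mead",options=dict(initial_simplex=np.r_[t0,a]+np.vstack([np.zeros(4),np.diag([.01,.01,.01,.1])]),maxfev=250)) for a in(-.3,0,.3)),key=lambda r:r.fun)
print(best.x,best.fun); np.save("pose.npy",best.x)
Rm=frame(best.x[3]);t=best.x[:3]
for q in ["keeper_pin","jar","heel_block","spool"]:
    X=tri([ray(cals[c],pts[c,q]) for c in cals]); print(q,X.round(3), (Rm.T@(X-t)).round(3))
ys,xs=np.nonzero(ms["top","mat"]);b=cv2.boxPoints(cv2.minAreaRect(np.c_[xs,ys].astype(np.float32)))
C=np.array([plane(cals["top"],p,.005) for p in b]);print("mat",C.round(3).tolist(),C.mean(0).round(3))
out=[]
for c,(x0,y0) in {"top":(110,130),"side":(160,200)}.items():
    im=env.get_image(c); cr=cv2.resize(im[y0:y0+140,x0:x0+140],None,fx=4,fy=4,interpolation=cv2.INTER_CUBIC)
    for P in PARTS:
        h=cv2.convexHull(np.array([proj(cals[c],Rm@p+t) for p in P],np.float32))
        cv2.polylines(cr,[np.round((h-[x0,y0]+.5)*4).astype(np.int32)],True,(0,0,255),1)
    out.append(cr)
cv2.imwrite("pics/fit.png",cv2.resize(np.hstack(out),(800,400)))
E
```

```text
t0 [0.53512038 0.26641471 0.08731666]
[0.5391922  0.26770159 0.08817918 0.29455528] 0.23208475179299182
keeper_pin [0.599 0.284 0.167] [ 0.098 -0.002  0.02 ]
jar [0.622 0.089 0.066] [ 0.007 -0.195 -0.035]
heel_block [0.389 0.321 0.007] [-0.15   0.095  0.02 ]
spool [0.373 0.069 0.034] [-0.201 -0.142  0.097]
mat [[0.525, 0.003, 0.005], [0.592, -0.201, 0.005], [0.417, -0.25, 0.005], [0.354, -0.05, 0.005]] [ 0.472 -0.125  0.005]
```

View pics/fit.png

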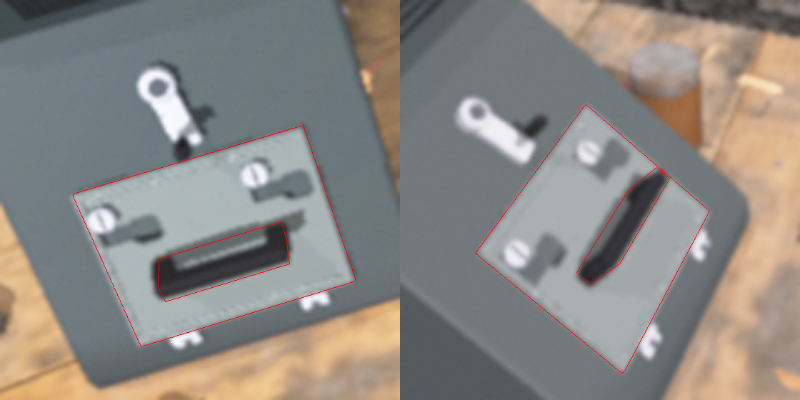

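Run:
```python
from h import *
v=np.load("pose.npy");Rm=frame(v[3]);t=v[:3]
cs,ct=env.calibration("side"),env.calibration("top")
f=140/400
tp=lambda a,b:ray(ct,(110+a*f,130+b*f)); sd=lambda a,b:ray(cs,(160+(a-400)*f,200+b*f))
for n,a,b in [("pivot",(158,87),(475,112)),("pintop",(183,150),(542,122)),("scrL",(103,220),(517,254)),("scrR",(256,174),(589,153))]:
    X=tri([tp(*a),sd(*b)]);print(n,X.round(3),(Rm.T@(X-t)).round(4))
# plane intersections at cover z heights
def onpl(r,h):
    o,d=r;n=Rm[:,2];return Rm.T@(o+d*((t+n*h-o)@n)/(d@n)-t)
for h in(.03,.036,.042):print(h,onpl(tp(183,150),h).round(4),onpl(sd(542,122),h).round(4))
o=env.observe();print(o["eef_pos"],np.round(o["eef_rot"],3).tolist(),o["opening"],o["time_s"])
Z=-Rm[:,2]
for sgn in(1,-1):
    Y=sgn*Rm[:,0];T=np.c_[np.cross(Y,Z),Y,Z]
    rv=R.from_matrix(T@np.array(o["eef_rot"]).T).as_rotvec(degrees=True);print(sgn,rv.round(2),T.round(3).tolist())
print(Rm.round(4).tolist())
```

```text
pivot [0.618 0.291 0.169] [ 0.1146 -0.0008  0.0093]
pintop [0.577 0.273 0.169] [ 0.0807 -0.0057  0.0374]
scrL [0.544 0.334 0.119] [0.0385 0.0623 0.008 ]
scrR [0.573 0.238 0.119] [ 0.0379 -0.0381  0.008 ]
0.03 [ 0.0794 -0.0041  0.03  ] [ 0.0781 -0.0134  0.03  ]
0.036 [ 0.0822 -0.005   0.036 ] [ 0.0787 -0.0082  0.036 ]
0.042 [ 0.0849 -0.0059  0.042 ] [ 0.0793 -0.0031  0.042 ]
[ 0.23407273 -0.57955325  0.22257753] [[0.927, 0.374, 0.0], [0.374, -0.927, -0.0], [0.0, 0.0, -1.0]] 0.08699336762020499 1.6
1 [-18.89 -39.47  81.15] [[-0.29, 0.733, 0.615], [0.957, 0.222, 0.187], [0.0, 0.643, -0.766]]
-1 [ 40.42 -19.34 -90.83] [[0.29, -0.733, 0.615], [-0.957, -0.222, 0.187], [-0.0, -0.643, -0.766]]
[[0.7331, -0.2903, -0.6151], [0.2224, 0.9569, -0.1866], [0.6428, 0.0, 0.766]]
```

>>> {"method": "drive_tool", "body": {"motion": [[0.02, 0.02, 0.035, 0, 0, 0, 0], [0.02, 0.02, 0.035, 0, 0, 0, 0], [0.02, 0.02, 0.035, 0, 0, 0, 0], [0.02, 0.02, 0.035, 0, 0, 0, 0], [0.0205, 0.0333, 0, -1.18, -2.467, 5.072, 0], [0.0205, 0.0333, 0, -1.18, -2.467, 5.072, 0], [0.0205, 0.0333, 0, -1.18, -2.467, 5.072, 0], [0.0205, 0.0333, 0, -1.18, -2.467, 5.072, 0], [0.0205, 0.0333, 0, -1.18, -2.467, 5.072, 0], [0.0205, 0.0333, 0, -1.18, -2.467, 5.072, 0], [0.0205, 0.0333, 0, -1.18, -2.467, 5.072, 0], [0.0205, 0.0333, 0, -1.18, -2.467, 5.072, 0], [0.0205, 0.0333, 0, -1.18, -2.467, 5.072, 0], [0.0205, 0.0333, 0, -1.18, -2.467, 5.072, 0], [0.0205, 0.0333, 0, -1.18, -2.467, 5.072, 0], [0.0205, 0.0333, 0, -1.18, -2.467, 5.072, 0], [-0.0075, 0.045, 0, -1.18, -2.467, 5.072, 0], [-0.0075, 0.045, 0, -1.18, -2.467, 5.072, 0], [-0.0075, 0.045, 0, -1.18, -2.467, 5.072, 0], [-0.0075, 0.045, 0, -1.18, -2.467, 5.072, 0]]}}

```text
time_s: 3.6
eef_pos: [0.5294, 0.0819, 0.3628]
eef_rot: [[-0.294, 0.731, 0.616], [0.956, 0.226, 0.188], [-0.002, 0.644, -0.765]]
wrist_force: [1.0, 1.2, -0.7]
opening: 0.0004
gripper_force: 0.0
```

>>> {"method": "drive_tool", "body": {"motion": [[0, 0.0255, -0.0125, 0, 0, 0, 0], [0, 0.0255, -0.0125, 0, 0, 0, 0], [0, 0.0255, -0.0125, 0, 0, 0, 0], [0, 0.0255, -0.0125, 0, 0, 0, 0], [0, 0.0255, -0.0125, 0, 0, 0, 0], [0, 0.0255, -0.0125, 0, 0, 0, 0], [0, 0.0255, -0.0125, 0, 0, 0, 0], [0, 0.0255, -0.0125, 0, 0, 0, 0], [0, 0, 0, 0, 0, 0, 0], [0, 0, 0, 0, 0, 0, 0]]}}

```text
time_s: 4.6
eef_pos: [0.53, 0.284, 0.2625]
eef_rot: [[-0.291, 0.733, 0.615], [0.957, 0.223, 0.186], [-0.001, 0.643, -0.766]]
wrist_force: [0.3, -0.6, 0.6]
opening: 0.0003
gripper_force: 0.0
```

```bash
cat >> h.py <<'E'
def where():
    v=np.load("pose.npy");Rm=frame(v[3]);t=v[:3];o=env.observe()
    print("tcp in cover0",(Rm.T@(np.array(o["eef_pos"])-t)).round(4),"rotdev",R.from_matrix(np.c_[Rm[:,1],Rm[:,0],-Rm[:,2]].T@np.array(o["eef_rot"])).as_rotvec(degrees=True).round(2),"F",np.round(Rm.T@np.array(o["wrist_force"]),1),o["time_s"],o["opening"])
    return Rm,t,o
E
python3 - <<'E'
from h import *
Rm,t,o=where()
cal=env.calibration("wrist");im=env.get_image("wrist").copy();cv2.imwrite("pics/w0raw.png",im)
for P in PARTS:
    h=cv2.convexHull(np.array([proj(cal,Rm@p+t) for p in P],np.float32));cv2.polylines(im,[np.round(h).astype(np.int32)],True,(0,0,255),1)
for p in [(.081,-.0057,.034),(.081,-.0057,.042),(.1146,-.0008,.009),(.038,.063,.008),(.038,-.037,.008)]:
    cv2.circle(im,tuple(np.round(proj(cal,Rm@p+t)).astype(int)),3,(0,255,0),1)
cv2.imwrite("pics/w0.png",im)
for q in["keeper_pin","cover"]:
    for r in env.silhouettes("wrist",q)[:1]:print(q,r["conf"],r["at"],r["pixels"].sum())
E
```

```text
tcp in cover0 [0.1089 0.0183 0.1362] rotdev [ 0.02 -0.02 -0.06] F [ 0.4 -0.6  0.4] 4.6 0.000337249632156922
keeper_pin 0.71 [263.9, 223.3] 1559
cover 0.85 [141.4, 204.3] 20635
```

View pics/w0.png

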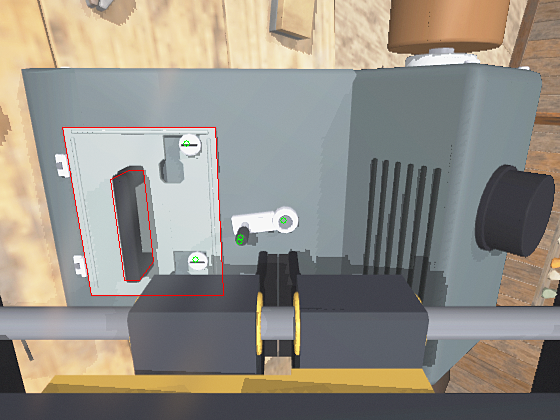

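>>> {"method": "drive_tool", "body": {"motion": [[0.0063, 0.0019, -0.0121, 0, 0, 0, 0], [0.0063, 0.0019, -0.0121, 0, 0, 0, 0], [0.0063, 0.0019, -0.0121, 0, 0, 0, 0], [0.0063, 0.0019, -0.0121, 0, 0, 0, 0], [0.0063, 0.0019, -0.0121, 0, 0, 0, 0], [0.0063, 0.0019, -0.0121, 0, 0, 0, 0], [0.0063, 0.0019, -0.0121, 0, 0, 0, 0], [0.0063, 0.0019, -0.0121, 0, 0, 0, 0], [0, 0, 0, 0, 0, 0, 0]]}}

```text
time_s: 5.65
eef_pos: [0.554, 0.2835, 0.1893]
eef_rot: [[-0.287, 0.756, 0.589], [0.958, 0.228, 0.174], [-0.003, 0.614, -0.79]]
wrist_force: [0.1, -0.5, -0.0]
opening: 0.0006
gripper_force: 0.0
```

>>> {"method": "drive_tool", "body": {"motion": [[0.0014, -0.0027, 0.0004, 0, 0, 0, 0], [0.0014, -0.0027, 0.0004, 0, 0, 0, 0], [0.0014, -0.0027, 0.0004, 0, 0, 0, 0], [0.0014, -0.0027, 0.0004, 0, 0, 0, 0], [0.0014, -0.0027, 0.0004, 0, 0, 0, 0], [0.0014, -0.0027, 0.0004, 0, 0, 0, 0], [0.0014, -0.0027, 0.0004, 0, 0, 0, 0], [0.0014, -0.0027, 0.0004, 0, 0, 0, 0], [0.0014, -0.0027, 0.0004, 0, 0, 0, 0], [0.0014, -0.0027, 0.0004, 0, 0, 0, 0], [0.0014, -0.0027, 0.0004, 0, 0, 0, 0], [0.0014, -0.0027, 0.0004, 0, 0, 0, 0], [0, 0, 0, 0, 0, 0, 0], [0, 0, 0, 0, 0, 0, 0]]}}

```text
time_s: 7.05
eef_pos: [0.5705, 0.2522, 0.1956]
eef_rot: [[-0.287, 0.754, 0.591], [0.958, 0.229, 0.173], [-0.005, 0.616, -0.788]]
wrist_force: [-0.3, 0.1, -0.5]
opening: 0.0002
gripper_force: 0.0
```

Run:
```python
from h import *
Rm,t,o=where()
im=env.get_image("wrist").copy();cv2.imwrite("pics/w1.png",im)
```

```text
tcp in cover0 [ 0.0886 -0.024   0.0659] rotdev [ 2.   -0.35 -0.02] F [-0.5  0.2 -0.3] 7.05 0.00018618827014723504
```

View pics/w1.png

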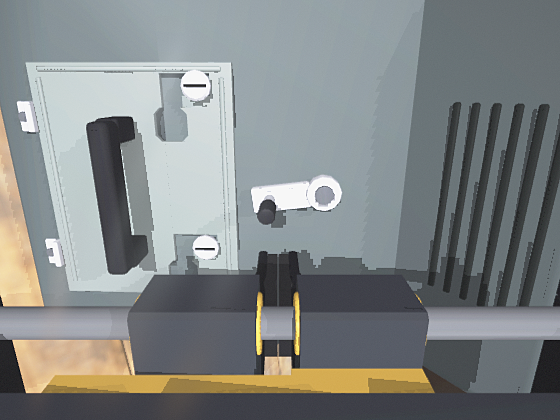

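Run:
```python
from h import *
o=env.observe();print(np.round(o["q"],3))
```

```text
[ 0.906  0.003 -1.457  2.068  0.382  0.456 -0.549]
```

>>> {"method": "drive_tool", "body": {"motion": [[-0.0016, 0.0051, 0, 0, 0, 0, 0], [-0.0016, 0.0051, 0, 0, 0, 0, 0], [-0.0016, 0.0051, 0, 0, 0, 0, 0], [-0.0016, 0.0051, 0, 0, 0, 0, 0], [-0.0016, 0.0051, 0, 0, 0, 0, 0], [-0.0016, 0.0051, 0, 0, 0, 0, 0], [-0.0016, 0.0051, 0, 0, 0, 0, 0], [-0.0016, 0.0051, 0, 0, 0, 0, 0], [0.0031, 0.0009, -0.0038, 0, 0, 0, 0], [0.0031, 0.0009, -0.0038, 0, 0, 0, 0], [0.0031, 0.0009, -0.0038, 0, 0, 0, 0], [0.0031, 0.0009, -0.0038, 0, 0, 0, 0], [0, 0, 0, 0, 0, 0, 0]]}}

```text
time_s: 8.4
eef_pos: [0.5699, 0.2969, 0.1798]
eef_rot: [[-0.287, 0.755, 0.59], [0.958, 0.229, 0.174], [-0.004, 0.615, -0.789]]
wrist_force: [-0.1, -0.1, 0.5]
opening: 0.0005
gripper_force: 0.0
```

Run:
```python
from h import *
Rm,t,o=where();print(np.round(o["q"],3))
```

```text
tcp in cover0 [0.0879 0.019  0.0459] rotdev [ 2.05 -0.29 -0.02] F [ 0.2 -0.   0.5] 8.4 0.0004633938769021753
[ 0.563  0.179 -1.294  2.038  0.828  0.564 -0.986]
```

>>> {"method": "drive_tool", "body": {"motion": [[0.0028, 0.0008, -0.0035, 0.145, -0.48, 0, 0], [0.0028, 0.0008, -0.0035, 0.145, -0.48, 0, 0], [0.0028, 0.0008, -0.0035, 0.145, -0.48, 0, 0], [0.0028, 0.0008, -0.0035, 0.145, -0.48, 0, 0], [0, 0, 0, 0, 0, 0, 0]]}}

```text
time_s: 8.9
eef_pos: [0.581, 0.2999, 0.1661]
eef_rot: [[-0.287, 0.733, 0.616], [0.958, 0.223, 0.181], [-0.005, 0.642, -0.766]]
wrist_force: [-0.6, -0.4, 0.8]
opening: 0.0003
gripper_force: 0.0
```

Run:
```python
from h import *
Rm,t,o=where();print(np.round(o["q"],3))
```

```text
tcp in cover0 [0.0878 0.0187 0.028 ] rotdev [ 0.03 -0.33 -0.03] F [-0.1 -0.2  1. ] 8.9 0.0003076014636796251
[ 0.464  0.212 -1.204  2.057  0.987  0.532 -1.129]
```

Now push in −y (36 mm, rising slightly).

>>> {"method": "drive_tool", "body": {"motion": [[0.0014, -0.0027, 0.0004, 0, 0, 0, 0], [0.0014, -0.0027, 0.0004, 0, 0, 0, 0], [0.0014, -0.0027, 0.0004, 0, 0, 0, 0], [0.0014, -0.0027, 0.0004, 0, 0, 0, 0], [0.0014, -0.0027, 0.0004, 0, 0, 0, 0], [0.0014, -0.0027, 0.0004, 0, 0, 0, 0], [0.0014, -0.0027, 0.0004, 0, 0, 0, 0], [0.0014, -0.0027, 0.0004, 0, 0, 0, 0], [0.0014, -0.0027, 0.0004, 0, 0, 0, 0], [0.0014, -0.0027, 0.0004, 0, 0, 0, 0], [0.0014, -0.0027, 0.0004, 0, 0, 0, 0], [0.0014, -0.0027, 0.0004, 0, 0, 0, 0], [0.0014, -0.0027, 0.0004, 0, 0, 0, 0], [0, 0, 0, 0, 0, 0, 0]]}}

```text
time_s: 10.3
eef_pos: [0.5995, 0.2688, 0.1735]
eef_rot: [[-0.293, 0.73, 0.618], [0.956, 0.224, 0.188], [-0.001, 0.646, -0.763]]
wrist_force: [4.2, 14.4, -0.0]
opening: 0.0003
gripper_force: 6.7
```

Run:
```python
from h import *
Rm,t,o=where();print(np.round(o["q"],3))
im=env.get_image("wrist").copy();cv2.imwrite("pics/w2.png",im)
```

```text
tcp in cover0 [ 0.0993 -0.0164  0.0281] rotdev [-0.24  0.04 -0.14] F [ 6.3 12.5 -5.3] 10.3 0.0002987955924831274
[ 0.591  0.202 -1.24   2.054  0.9    0.479 -0.982]
```

View pics/w2.png

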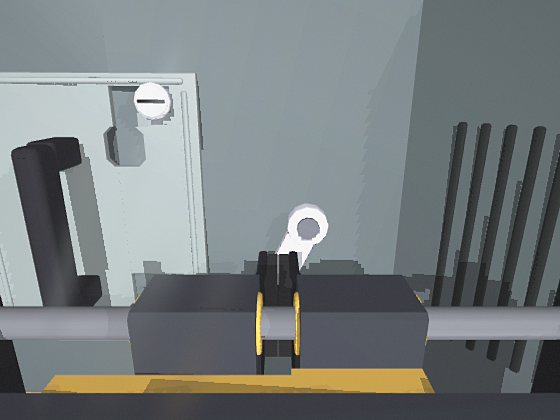

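>>> {"method": "drive_tool", "body": {"motion": [[-0.0012, 0.0038, 0, 0, 0, 0, 0], [-0.0012, 0.0038, 0, 0, 0, 0, 0], [-0.0012, 0.0038, 0, 0, 0, 0, 0], [-0.0046, -0.0014, 0.0057, 0, 0, 0, 0], [-0.0046, -0.0014, 0.0057, 0, 0, 0, 0], [-0.0046, -0.0014, 0.0057, 0, 0, 0, 0], [-0.0046, -0.0014, 0.0057, 0, 0, 0, 0], [-0.0028, -0.0053, -0.0036, 0, 0, 0, 0], [-0.0028, -0.0053, -0.0036, 0, 0, 0, 0], [-0.0028, -0.0053, -0.0036, 0, 0, 0, 0], [-0.0028, -0.0053, -0.0036, 0, 0, 0, 0], [-0.0028, -0.0053, -0.0036, 0, 0, 0, 0], [-0.0028, -0.0053, -0.0036, 0, 0, 0, 0], [0, 0, 0, 0, 0, 0, 0]]}}

```text
time_s: 11.75
eef_pos: [0.5602, 0.237, 0.1718]
eef_rot: [[-0.285, 0.734, 0.616], [0.959, 0.222, 0.178], [-0.006, 0.641, -0.767]]
wrist_force: [0.4, -0.4, 0.1]
opening: 0.0006
gripper_force: 0.0
```

Run:
```python
from h import *
Rm,t,o=where();print(np.round(o["q"],3))
out=[]
for c,(x0,y0) in {"top":(110,130),"side":(160,200)}.items():
    im=env.get_image(c); r=env.silhouettes(c,"keeper_pin"); print(c,[(x["conf"],x["at"]) for x in r[:2]])
    out.append(cv2.resize(im[y0:y0+140,x0:x0+140],(400,400),interpolation=cv2.INTER_CUBIC))
cv2.imwrite("pics/k3.png",np.hstack(out))
```

```text
tcp in cover0 [ 0.0623 -0.0355  0.0569] rotdev [ 0.11 -0.49  0.02] F [ 0.3 -0.5 -0.1] 11.75 0.0005758946443397647
[ 0.834 -0.057 -1.352  2.157  0.331  0.336 -0.522]
top [(0.61, [169.2, 160.4])]
side [(0.75, [197.2, 234.8])]
```

View pics/k3.png

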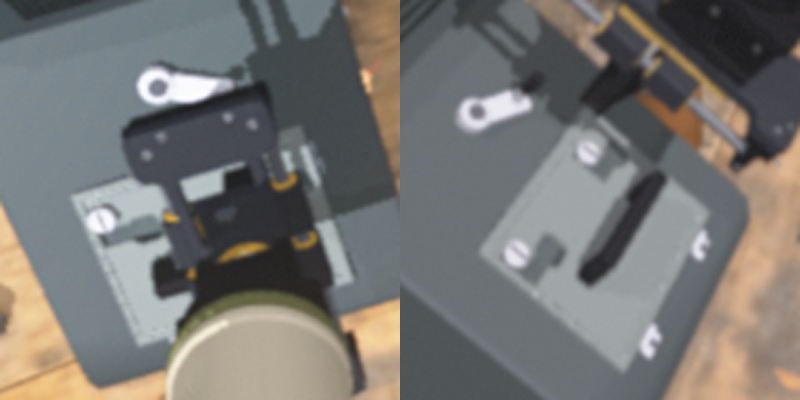

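Run:
```python
from h import *
v=np.load("pose.npy");Rm=frame(v[3]);t=v[:3];n=Rm[:,2]
cs,ct=env.calibration("side"),env.calibration("top");f=.35
def on(r,h): 
    o,d=r;return Rm.T@(o+d*((t+n*h-o)@n)/(d@n)-t)
for h in(.009,.02):
  for a,b in [((158,87),(238,88)),]:
    A,B=[on(ray(ct,(110+p[0]*f,130+p[1]*f)),h) for p in(a,b)];d=B-A;print("top",h,A.round(4),B.round(4),np.arctan2(-d[1],-d[0]))
  A,B=[on(ray(cs,(160+p[0]*f,200+p[1]*f)),h) for p in((77,112),(133,95))];d=B-A;print("side",h,A.round(4),B.round(4),np.arctan2(-d[1],-d[0]))
```

```text
top 0.009 [ 0.1144 -0.0008  0.009 ] [ 0.099  -0.0459  0.009 ] 1.2418329315086067
side 0.009 [ 0.1137 -0.0021  0.009 ] [ 0.0922 -0.0447  0.009 ] 1.1044915974888438
top 0.02 [ 0.1188 -0.0025  0.02  ] [ 0.1037 -0.047   0.02  ] 1.2418329315086074
side 0.02 [0.1141 0.0069 0.02  ] [ 0.093 -0.035  0.02 ] 1.1044915974888427
```

>>> {"method": "drive_tool", "body": {"motion": [[-0.0068, -0.0021, 0.0084, 0, 0, 0, 0], [-0.0068, -0.0021, 0.0084, 0, 0, 0, 0], [-0.0068, -0.0021, 0.0084, 0, 0, 0, 0.45], [-0.0075, 0.0023, -0.0055, 0, 0, 0, 0.45], [-0.0075, 0.0023, -0.0055, 0, 0, 0, 0.45], [-0.0075, 0.0023, -0.0055, 0, 0, 0, 0.45], [-0.0075, 0.0023, -0.0055, 0, 0, 0, 0.45], [-0.0075, 0.0023, -0.0055, 0, 0, 0, 0.45], [-0.0075, 0.0023, -0.0055, 0, 0, 0, 0.45], [-0.0075, 0.0023, -0.0055, 0, 0, 0, 0.45], [-0.0075, 0.0023, -0.0055, 0, 0, 0, 0.45], [0, 0, 0, 0, 0, 0, 0.45]]}}

```text
time_s: 13.15
eef_pos: [0.4792, 0.2509, 0.1531]
eef_rot: [[-0.288, 0.733, 0.616], [0.958, 0.224, 0.18], [-0.006, 0.642, -0.767]]
wrist_force: [0.4, 0.3, -0.2]
opening: 0.0395
gripper_force: 0.0
```

Run:
```python
from h import *
Rm,t,o=where();print(np.round(o["q"],3))
cal=env.calibration("wrist");im=env.get_image("wrist").copy()
for P in PARTS+[box(-.006,0,.023,.039,.012,.082)]:
    h=cv2.convexHull(np.array([proj(cal,Rm@p+t) for p in P],np.float32));cv2.polylines(im,[np.round(h).astype(np.int32)],True,(0,0,255),1)
cv2.imwrite("pics/w4.png",im)
```

```text
tcp in cover0 [-0.006   0.0014  0.0898] rotdev [ 0.05 -0.36 -0.09] F [ 0.3  0.1 -0.5] 13.15 0.039463369267270516
[ 0.534 -0.31  -1.133  2.314 -0.108  0.302 -0.291]
```

View pics/w4.png

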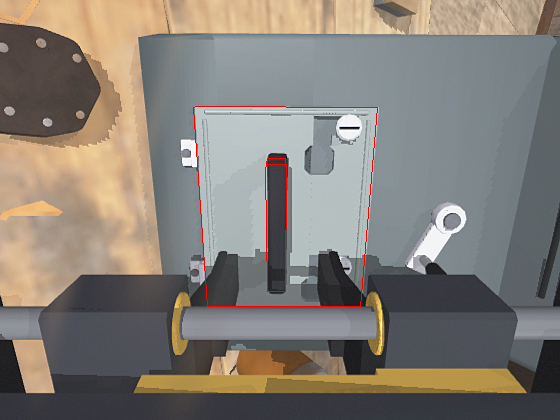

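>>> {"method": "drive_tool", "body": {"motion": [[0.0048, 0.0013, -0.006, 0, 0, 0, 0.45], [0.0048, 0.0013, -0.006, 0, 0, 0, 0.45], [0.0048, 0.0013, -0.006, 0, 0, 0, 0.45], [0.0048, 0.0013, -0.006, 0, 0, 0, 0.45], [0.0048, 0.0013, -0.006, 0, 0, 0, 0.45], [0.0048, 0.0013, -0.006, 0, 0, 0, 0.45], [0.0048, 0.0013, -0.006, 0, 0, 0, 0.45], [0.0048, 0.0013, -0.006, 0, 0, 0, 0.45], [0.0048, 0.0013, -0.006, 0, 0, 0, 0.45], [0.0048, 0.0013, -0.006, 0, 0, 0, 0.45], [0, 0, 0, 0, 0, 0, 0.45]]}}

```text
time_s: 14.3
eef_pos: [0.5132, 0.2585, 0.0993]
eef_rot: [[-0.289, 0.749, 0.596], [0.957, 0.228, 0.177], [-0.004, 0.622, -0.783]]
wrist_force: [-0.4, -0.2, 0.3]
opening: 0.0388
gripper_force: 0.0
```

Run:
```python
from h import *
Rm,t,o=where();print(np.round(o["q"],3))
```

```text
tcp in cover0 [-0.014  -0.0012  0.0262] rotdev [ 1.52 -0.21 -0.08] F [-0.1 -0.1  0.5] 14.3 0.03884155645834462
[ 0.664  0.159 -1.37   2.269  1.145  0.417 -1.338]
```

>>> {"method": "drive_tool", "body": {"motion": [[0.0029, 0.0011, -0.0012, 0.088, -0.288, 0, 0.45], [0.0029, 0.0011, -0.0012, 0.088, -0.288, 0, 0.45], [0.0029, 0.0011, -0.0012, 0.088, -0.288, 0, 0.45], [0.0029, 0.0011, -0.0012, 0.088, -0.288, 0, 0.45], [0.0029, 0.0011, -0.0012, 0.088, -0.288, 0, 0.45], [0, 0, 0, 0, 0, 0, 0.45]]}}

```text
time_s: 14.9
eef_pos: [0.5279, 0.2636, 0.0946]
eef_rot: [[-0.289, 0.731, 0.618], [0.957, 0.225, 0.181], [-0.006, 0.644, -0.765]]
wrist_force: [-0.9, 0.1, 0.2]
opening: 0.0393
gripper_force: 0.0
```

Run:
```python
from h import *
Rm,t,o=where();print(np.round(o["q"],3))
```

```text
tcp in cover0 [-0.0051 -0.0007  0.0126] rotdev [-0.1  -0.34 -0.15] F [-0.5  0.4  0.7] 14.9 0.03928139942706496
[ 0.554  0.215 -1.276  2.261  1.324  0.447 -1.488]
```

>>> {"method": "drive_tool", "body": {"motion": [[0, 0, 0, 0, 0, 0, 0.3], [0, 0, 0, 0, 0, 0, 0.2], [0, 0, 0, 0, 0, 0, 0], [0, 0, 0, 0, 0, 0, 0], [0, 0, 0, 0, 0, 0, 0], [0, 0, 0, 0, 0, 0, 0]]}}

```text
time_s: 15.5
eef_pos: [0.5275, 0.2635, 0.094]
eef_rot: [[-0.289, 0.731, 0.618], [0.957, 0.225, 0.181], [-0.007, 0.644, -0.765]]
wrist_force: [-5.0, -3.0, 4.8]
opening: 0.0119
gripper_force: 30.0
```

Run:
```python
from h import *
Rm,t,o=where();print(o["gripper_force"])
```

```text
tcp in cover0 [-0.0058 -0.0006  0.0124] rotdev [-0.06 -0.35 -0.17] F [-1.2 -1.4  7.3] 15.5 0.01188351633592036
29.99975223094225
```

>>> {"method": "drive_tool", "body": {"motion": [[0.0013, 0.0004, 0.0014, 0, 0, 0, 0], [0.0013, 0.0004, 0.0014, 0, 0, 0, 0], [0.0013, 0.0004, 0.0014, 0, 0, 0, 0], [0.0013, 0.0004, 0.0014, 0, 0, 0, 0], [0.0013, 0.0004, 0.0014, 0, 0, 0, 0], [0.0013, 0.0004, 0.0014, 0, 0, 0, 0], [0.0013, 0.0004, 0.0014, 0, 0, 0, 0], [0, 0, 0, 0, 0, 0, 0]]}}

```text
time_s: 16.3
eef_pos: [0.537, 0.2665, 0.1042]
eef_rot: [[-0.289, 0.731, 0.618], [0.957, 0.225, 0.182], [-0.006, 0.644, -0.765]]
wrist_force: [0.6, 0.3, -3.2]
opening: 0.0113
gripper_force: 30.0
```

Run:
```python
from h import *
Rm,t,o=where();print(o["gripper_force"],np.round(o["q"],3))
```

```text
tcp in cover0 [ 0.0084 -0.0005  0.0138] rotdev [-0.09 -0.33 -0.15] F [-1.5  0.1 -2.9] 16.3 0.011314035214794226
30.007131323218346 [ 0.57   0.223 -1.289  2.233  1.277  0.458 -1.427]
```

>>> {"method": "drive_tool", "body": {"motion": [[0.0007, 0.0002, 0.0006, 0, 0, 0, 0], [0.0007, 0.0002, 0.0006, 0, 0, 0, 0], [0.0007, 0.0002, 0.0006, 0, 0, 0, 0], [0, 0, 0, 0, 0, 0, 0]]}}

```text
time_s: 16.7
eef_pos: [0.5389, 0.2671, 0.1058]
eef_rot: [[-0.289, 0.731, 0.618], [0.957, 0.225, 0.181], [-0.006, 0.644, -0.765]]
wrist_force: [-0.2, -0.3, -3.6]
opening: 0.0117
gripper_force: 30.0
```

Run:
```python
from h import *
Rm,t,o=where();print(o["gripper_force"])
```

```text
tcp in cover0 [ 0.011  -0.0005  0.0138] rotdev [-0.08 -0.33 -0.15] F [-2.6 -0.2 -2.6] 16.7 0.011686139704070194
30.007206173613667
```

>>> {"method": "drive_tool", "body": {"motion": [[0.0007, 0.0002, 0.0006, 0, 0, 0, 0], [0.0007, 0.0002, 0.0006, 0, 0, 0, 0], [0.0007, 0.0002, 0.0006, 0, 0, 0, 0], [0, 0, 0, 0, 0, 0, 0]]}}

```text
time_s: 17.1
eef_pos: [0.5402, 0.2674, 0.1067]
eef_rot: [[-0.289, 0.732, 0.617], [0.957, 0.225, 0.181], [-0.006, 0.643, -0.766]]
wrist_force: [-5.0, -1.2, -5.6]
opening: 0.0117
gripper_force: 30.1
```

Run:
```python
from h import *
Rm,t,o=where();print(o["gripper_force"])
```

```text
tcp in cover0 [ 0.0126 -0.0006  0.0136] rotdev [ 0.01 -0.33 -0.16] F [-7.5  0.3 -1. ] 17.1 0.01170967267688734
30.102265058085322
```

>>> {"method": "drive_tool", "body": {"motion": [[-0.0008, 0.0027, 0, 0, 0, 0, 0], [-0.0008, 0.0027, 0, 0, 0, 0, 0], [-0.0008, 0.0027, 0, 0, 0, 0, 0], [-0.0008, 0.0027, 0, 0, 0, 0, 0], [-0.0008, 0.0027, 0, 0, 0, 0, 0], [-0.0008, 0.0027, 0, 0, 0, 0, 0], [-0.0008, 0.0027, 0, 0, 0, 0, 0], [-0.0008, 0.0027, 0, 0, 0, 0, 0], [0, 0, 0, 0, 0, 0, 0]]}}

```text
time_s: 18.0
eef_pos: [0.5346, 0.29, 0.1079]
eef_rot: [[-0.29, 0.731, 0.618], [0.957, 0.225, 0.182], [-0.006, 0.644, -0.765]]
wrist_force: [0.3, 0.1, -2.9]
opening: 0.0114
gripper_force: 30.0
```

Run:
```python
from h import *
Rm,t,o=where();print(o["gripper_force"],np.round(o["q"],3))
cal=env.calibration("wrist");im=env.get_image("wrist");cv2.imwrite("pics/w5.png",im)
```

```text
tcp in cover0 [0.0143 0.0227 0.0138] rotdev [-0.12 -0.28 -0.18] F [-1.6  0.  -2.4] 18.0 0.01143316789177784
30.007352409884334 [ 0.497  0.256 -1.281  2.206  1.293  0.521 -1.464]
```

View pics/w5.png

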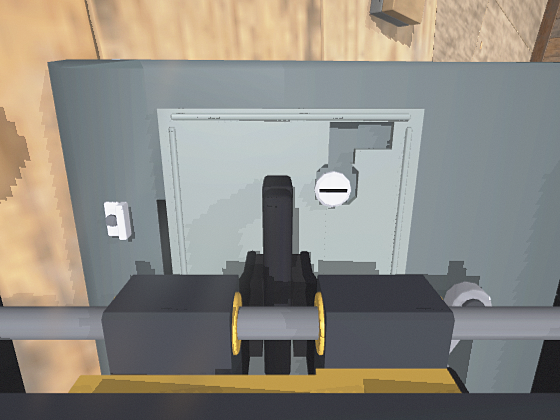

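>>> {"method": "drive_tool", "body": {"motion": [[-0.0012, -0.0004, 0.0015, 0, 0, 0, 0], [-0.0012, -0.0004, 0.0015, 0, 0, 0, 0], [-0.0012, -0.0004, 0.0015, 0, 0, 0, 0], [-0.0012, -0.0004, 0.0015, 0, 0, 0, 0], [0, 0, 0, 0, 0, 0, 0]]}}

```text
time_s: 18.55
eef_pos: [0.5294, 0.2875, 0.1135]
eef_rot: [[-0.289, 0.731, 0.618], [0.957, 0.225, 0.181], [-0.006, 0.644, -0.765]]
wrist_force: [-2.8, -1.1, -4.1]
opening: 0.0114
gripper_force: 30.0
```

Run:
```python
from h import *
Rm,t,o=where();print(o["gripper_force"],o["torque"])
```

```text
tcp in cover0 [0.0135 0.0218 0.0217] rotdev [-0.07 -0.34 -0.16] F [-4.9 -0.3 -1.3] 18.55 0.011409636273465694
30.0348859699443 [-0.38930041  1.67297358 -0.09170739]
```

>>> {"method": "drive_tool", "body": {"motion": [[-0.0012, -0.0004, 0.0015, 0, 0, 0, 0], [-0.0012, -0.0004, 0.0015, 0, 0, 0, 0], [-0.0012, -0.0004, 0.0015, 0, 0, 0, 0], [-0.0012, -0.0004, 0.0015, 0, 0, 0, 0], [-0.0012, -0.0004, 0.0015, 0, 0, 0, 0], [-0.0025, -0.0007, 0.0031, 0, 0, 0, 0], [-0.0025, -0.0007, 0.0031, 0, 0, 0, 0], [-0.0025, -0.0007, 0.0031, 0, 0, 0, 0], [-0.0025, -0.0007, 0.0031, 0, 0, 0, 0], [-0.0025, -0.0007, 0.0031, 0, 0, 0, 0], [-0.0025, -0.0007, 0.0031, 0, 0, 0, 0], [-0.0025, -0.0007, 0.0031, 0, 0, 0, 0], [-0.0025, -0.0007, 0.0031, 0, 0, 0, 0], [-0.0025, -0.0007, 0.0031, 0, 0, 0, 0], [-0.0025, -0.0007, 0.0031, 0, 0, 0, 0], [0, 0, 0, 0, 0, 0, 0]]}}

```text
time_s: 20.15
eef_pos: [0.4986, 0.279, 0.1525]
eef_rot: [[-0.29, 0.73, 0.619], [0.957, 0.226, 0.181], [-0.007, 0.645, -0.765]]
wrist_force: [0.0, 0.1, -3.5]
opening: 0.0116
gripper_force: 30.0
```

Run:
```python
from h import *
Rm,t,o=where();print(o["gripper_force"],np.round(o["q"],3))
```

```text
tcp in cover0 [0.0141 0.0226 0.0722] rotdev [-0.13 -0.35 -0.24] F [-2.2  0.1 -2.7] 20.15 0.011621439659507989
29.96567486319691 [ 0.534 -0.15  -1.216  2.248  0.438  0.331 -0.799]
```

>>> {"method": "drive_tool", "body": {"motion": [[-0.005, -0.005, 0.015, 0, 0, 0, 0], [-0.005, -0.01, 0.02, 0, 0, 0, 0], [-0.005, -0.01, 0.02, 0, 0, 0, 0], [-0.005, -0.01, 0.02, 0, 0, 0, 0], [-0.005, -0.01, 0.02, 0, 0, 0, 0], [-0.005, -0.015, 0.015, 0, 0, 0, 0], [0, -0.02, 0.005, -0.967, 3.19, 0, 0], [0, -0.02, 0, -0.967, 3.19, 0, 0], [0, -0.02, 0, -0.967, 3.19, 0, 0], [0, -0.02, 0, -0.967, 3.19, 0, 0], [0, -0.02, 0, -0.967, 3.19, 0, 0], [0, -0.02, 0, -0.967, 3.19, 0, 0], [0, -0.02, 0, -0.967, 3.19, 0, 0], [0, -0.02, 0, -0.967, 3.19, 0, 0], [0, -0.02, 0, -0.967, 3.19, 0, 0], [0, -0.02, 0, -0.967, 3.19, 0, 0], [0, -0.02, 0, -0.967, 3.19, 0, 0], [0, -0.02, 0, -0.967, 3.19, 0, 0], [0, -0.01, 0, 0, 0, 0, 0], [0, 0, 0, 0, 0, 0, 0]]}}

```text
time_s: 22.15
eef_pos: [0.469, -0.0328, 0.2665]
eef_rot: [[-0.291, 0.957, 0.004], [0.957, 0.291, -0.005], [-0.006, 0.002, -1.0]]
wrist_force: [0.2, 0.3, -3.3]
opening: 0.0117
gripper_force: 29.9
```

```bash
cat >> h.py <<'E'
def where2():
    o=env.observe();psi=np.load("pose.npy")[3]
    x=np.array([np.cos(psi),np.sin(psi),0]);y=np.array([-np.sin(psi),np.cos(psi),0])
    T=np.c_[y,x,[0,0,-1]]
    print(np.round(o["eef_pos"],4),"turn needed",R.from_matrix(T@np.array(o["eef_rot"]).T).as_rotvec(degrees=True).round(2),"F",np.round(o["wrist_force"],1),o["opening"],o["time_s"],np.round(o["q"],2))
E
python3 - <<'E'
from h import *
where2()
E
```

```text
[ 0.469  -0.0328  0.2665] turn needed [ 0.31  0.2  -0.02] F [ 0.2  0.3 -3.3] 0.011732718435699212 22.15 [ 0.13 -0.03 -0.16  1.78  0.    1.39  0.27]
```

>>> {"method": "drive_tool", "body": {"motion": [[-0.0003, -0.0094, -0.01, 0.03, 0.02, 0, 0], [-0.0003, -0.0094, -0.01, 0.03, 0.02, 0, 0], [-0.0003, -0.0094, -0.01, 0.03, 0.02, 0, 0], [-0.0003, -0.0094, -0.01, 0.03, 0.02, 0, 0], [-0.0003, -0.0094, -0.01, 0.03, 0.02, 0, 0], [-0.0003, -0.0094, -0.01, 0.03, 0.02, 0, 0], [-0.0003, -0.0094, -0.01, 0.03, 0.02, 0, 0], [-0.0003, -0.0094, -0.01, 0.03, 0.02, 0, 0], [-0.0003, -0.0094, -0.01, 0.03, 0.02, 0, 0], [-0.0003, -0.0094, -0.01, 0.03, 0.02, 0, 0], [0, 0, -0.015, 0, 0, 0, 0], [0, 0, -0.015, 0, 0, 0, 0], [0, 0, -0.015, 0, 0, 0, 0], [0, 0, -0.015, 0, 0, 0, 0], [0, 0, -0.015, 0, 0, 0, 0], [0, 0, -0.015, 0, 0, 0, 0], [0, 0, -0.015, 0, 0, 0, 0], [0, 0, 0, 0, 0, 0, 0], [0, 0, 0, 0, 0, 0, 0]]}}

```text
time_s: 24.05
eef_pos: [0.4658, -0.1256, 0.0621]
eef_rot: [[-0.293, 0.956, -0.001], [0.956, 0.293, 0.0], [0.001, -0.001, -1.0]]
wrist_force: [1.3, -0.7, -3.1]
opening: 0.0117
gripper_force: 29.9
```

Run:
```python
from h import *
where2()
a=env.get_image("side");b=env.get_image("wrist")
cv2.imwrite("pics/c6.png",np.hstack([cv2.resize(a[150:360,260:460],(400,420)),cv2.resize(b,(400,420))]))
```

```text
[ 0.4658 -0.1256  0.0621] turn needed [-0.02 -0.05 -0.15] F [ 1.3 -0.7 -3.1] 0.01165974086831861 24.05 [ 0.23  0.19 -0.07  2.    0.01  0.95  0.45]
```

View pics/c6.png

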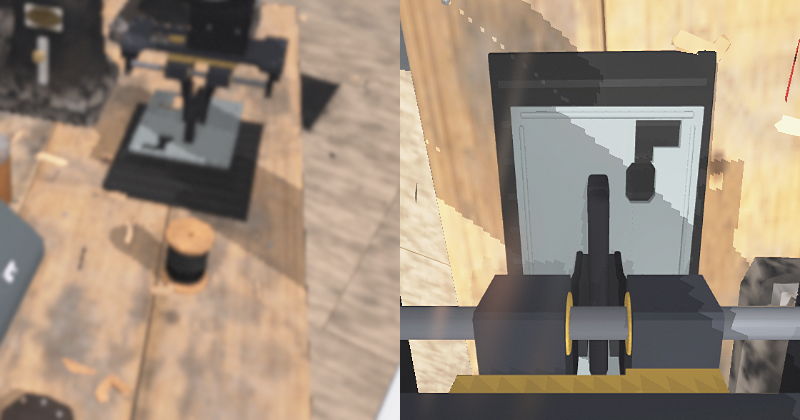

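>>> {"method": "drive_tool", "body": {"motion": [[0, 0, -0.008, 0, 0, 0, 0], [0, 0, -0.008, 0, 0, 0, 0], [0, 0, -0.008, 0, 0, 0, 0], [0, 0, -0.006, 0, 0, 0, 0], [0, 0, -0.005, 0, 0, 0, 0], [0, 0, -0.004, 0, 0, 0, 0], [0, 0, -0.002, 0, 0, 0, 0], [0, 0, -0.001, 0, 0, 0, 0], [0, 0, 0, 0, 0, 0, 0], [0, 0, 0, 0, 0, 0, 0]]}}

```text
time_s: 25.15
eef_pos: [0.4659, -0.1254, 0.0202]
eef_rot: [[-0.293, 0.956, -0.0], [0.956, 0.293, 0.0], [0.0, -0.0, -1.0]]
wrist_force: [0.3, -0.7, -2.7]
opening: 0.0117
gripper_force: 29.9
```

>>> {"method": "drive_tool", "body": {"motion": [[0, 0, -0.001, 0, 0, 0, 0], [0, 0, -0.001, 0, 0, 0, 0], [0, 0, 0, 0, 0, 0, 0]]}}

```text
time_s: 25.45
eef_pos: [0.4659, -0.1254, 0.0181]
eef_rot: [[-0.293, 0.956, -0.0], [0.956, 0.293, 0.0], [0.0, -0.0, -1.0]]
wrist_force: [0.1, 0.3, -1.4]
opening: 0.0115
gripper_force: 30.0
```

>>> {"method": "drive_tool", "body": {"motion": [[0, 0, -0.0007, 0, 0, 0, 0], [0, 0, -0.0007, 0, 0, 0, 0], [0, 0, 0, 0, 0, 0, 0]]}}

```text
time_s: 25.75
eef_pos: [0.4659, -0.1252, 0.0169]
eef_rot: [[-0.293, 0.956, -0.0], [0.956, 0.293, 0.0], [0.0, -0.0, -1.0]]
wrist_force: [-2.3, 1.9, 3.8]
opening: 0.0116
gripper_force: 30.0
```

Resting on the mat; release and rise straight up.

>>> {"method": "drive_tool", "body": {"motion": [[0, 0, 0, 0, 0, 0, 0.25], [0, 0, 0, 0, 0, 0, 0.4], [0, 0, 0, 0, 0, 0, 0.45], [0, 0, 0, 0, 0, 0, 0.45], [0, 0, 0, 0, 0, 0, 0.45], [0, 0, 0.01, 0, 0, 0, 0.45], [0, 0, 0.01, 0, 0, 0, 0.45], [0, 0, 0.01, 0, 0, 0, 0.45], [0, 0, 0.02, 0, 0, 0, 0.45], [0, 0, 0.03, 0, 0, 0, 0.45], [0, 0, 0.03, 0, 0, 0, 0.45], [0, 0, 0.03, 0, 0, 0, 0.45], [0, 0, 0.03, 0, 0, 0, 0.45], [0, 0, 0.03, 0, 0, 0, 0.45], [0, 0, 0, 0, 0, 0, 0.45]]}}

```text
time_s: 27.25
eef_pos: [0.4677, -0.1257, 0.2217]
eef_rot: [[-0.293, 0.956, 0.007], [0.956, 0.293, -0.001], [-0.003, 0.006, -1.0]]
wrist_force: [0.3, 0.5, 0.4]
opening: 0.0388
gripper_force: 0.0
```

Run:
```python
from h import *
where2()
b=env.get_image("wrist");cal=env.calibration("wrist");cv2.imwrite("pics/c7.png",b)
for q,z in(("cover",.009),("mat",.005)):
    r=env.silhouettes("wrist",q)
    if r:
        ys,xs=np.nonzero(r[0]["pixels"]);C=np.array([plane(cal,p,z) for p in cv2.boxPoints(cv2.minAreaRect(np.c_[xs,ys].astype(np.float32)))]);print(q,r[0]["conf"],C.mean(0).round(3),C[:,:2].round(3).tolist())
```

```text
[ 0.4677 -0.1257  0.2217] turn needed [ 0.07  0.4  -0.15] F [0.3 0.5 0.4] 0.038821718666195784 27.25 [ 0.23  0.02 -0.06  1.82  0.    1.29  0.46]
cover 0.84 [ 0.47  -0.122  0.009] [[0.392, -0.068], [0.505, -0.033], [0.556, -0.174], [0.429, -0.212]]
mat 0.84 [ 0.468 -0.124  0.005] [[0.353, -0.05], [0.521, 0.002], [0.599, -0.192], [0.4, -0.254]]
```

View pics/c7.png

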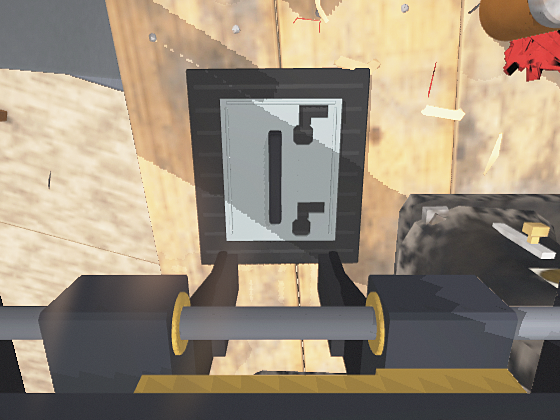

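The cover lies flat, centred and aligned on the mat, handle up (plate at columns 220–342, rows 98–242; mat around it evenly).

```bash
python3 -c "
from cell import env
print(env.finish_job())"
```

```text
the job is handed in; nothing more can be done
None
```

The keeper is turned aside, and the cover is off its screws, lying flat and handle up in the middle of the mat, aligned with its long sides. I handed the job in after about 27 s; no verdict was returned.

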